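Load and stack the bead drying rack

ROBOT

A 6-joint arm with a two-finger parallel gripper is mounted at the origin on the work surface. World frame = base frame: x ahead of the robot, y to its left, z up, the work surface at z = 0. Lengths are in m, angles in rad, forces in N, time in s.
With the tool pointing down it reaches from about 0.325 to 0.925 m from the base axis. Payload 3.1 kg.
Tool frame: the origin (TCP) lies at the very end of the fingers, on their centre line; the grasp point (between the pads) lies arm.pinch_z behind it (arm.pinch_z is the distance from the TCP to the grasp point, in m); z points along the fingers, y is the line along which they close (so a half turn about z gives the same grasp; the last joint's range is limited). The gripper opens to 85 mm and grips with 20 to 120 N. Pads are 22 mm wide; open, the fingers measure 114 mm over their backs; the gripper's body (76 mm by 85 mm) begins 54 mm behind the grasp point. The pads swing forward as they close: fully open they stand 13 mm farther back than shut.
Start: joints at [1.204, 0.217, 1.613, -0, 1.311, -0.112], TCP at [0.158, 0.605, 0.231] pointing down, gripper open.
Joint ranges: [-2.75, 2.75], [-0.78, 2.1], [0.31, 2.55], [-1.13, 4.27], [0.13, 2.63], [-2.58, 2.58]. Speed limits (rad/s): [2.79, 2.79, 3.14, 3.14, 3.14, 3.14].

INTERFACE

Orientations are given as a unit quaternion [x, y, z, w].
In Python, from workcell import arm gives the robot as it stands. The module is installed in compiled form; this text tells all that it offers.
- The arm moves only by the tool send_rows, never from a script. Its argument "moves" is a list of rows, each an object with "twist": the turn, a rotation vector about the tool's x, y, z in rad, a list of three; "slide": the shift along the tool's x, y, z in cm, a list of three; "fingers": the finger opening in cm, from 0 to 8.54. A call has 1 to 8 rows; each row is the pose to reach, as a shift and turn from the pose commanded when the call began, along the tool's axes at that moment; what a row does not reach only later rows make up. A row lasts 1/10 s, in which the tool goes at most 50 mm and 8.59 degrees, less where a joint would pass 70% of its speed; a pose out of reach is approached as far as the arm can. A call with a gripper value outside its range is refused whole. The fingers move at their own pace and stop on an object; "force" is the grip in N (left out, the last holds). Time passes only in rows, so rows that repeat a pose let the fingers close. It gives the time, the measured TCP pose, the force, the opening and the grip force at its end, in the units of the state.
- arm.observe(): the state, without advancing time (a new reading comes with each control period).
- arm.grab_frame(name): name is "scene" or "top"; returns (picture, depth): 480x640x3 uint8, red, green, blue; 480x640 float32, m along the optical axis (not along the pixel's ray), 0 where there is no reading.
- arm.get_calibration(name): a dict with "camera_matrix" (3x3 intrinsics, pixels), "k1" (the pictures are not rectified: a ray, as slopes to the right and down, at radius r is drawn at 1 + k1 r^2 times it, then the intrinsics apply), "R" (3x3) and "t" (3): a world point X has camera coordinates R X + t. Camera axes: x right, y down, z forward; pixel columns grow to the right and rows downward; lengths in m; the calibration is good to about 2 mm. A picture is of the moment at which its call begins. get_calibration takes no time and is no camera call.
- arm.finish_job(): hands the job in; it is judged then, once.
The state is a dict: "time": time; "joints": joint angles; "qvel": joint speeds; "effort": joint torques, N m; "ee_pos": TCP position; "eef_rot": TCP orientation; "ft_force": force on the tool from outside, world axes, zero at the start; "wrist_torque": the same for the moment, N m; "opening": finger opening in m; "grasp_force": force on a finger pad.
Only numpy, scipy, OpenCV 4.12 (cv2) and the standard library are available. Lean on these libraries where they do the work, as an engineer would, in place of code of your own. Each camera call takes 0.05 s, during which the arm holds its last target. There are 200 camera calls.

TASK

Set the brass tin of finished beads gently down on the mesh of the lower red drying frame, then stack the upper frame over it: carry it level so that the bangle stays lying on its mesh, and lower it gently, without dropping or ramming it, until all four corner posts are fully home in the lower frame's sockets. Do not shove the lower frame about, and leave the black wire tin, the pliers and the dropper bottle where they are.

Things in the scene. Friction and masses are not known exactly. Their poses are not given: they have to be found in the camera images.
- base: Lower drying frame, loose on the bench, 0.9 kg: low tray 145 x 105 mm over its red rims, 165 x 125 over its steel corner sockets. Dark wire-mesh floor, upper face 14 mm up; the rims stand 8 mm above it, 135 x 95 mm between them. Sockets centred at x = +-70, y = +-50 mm. Origin: centre of its underside; x along the long side, z up. Half a turn changes nothing.
- socket (a point): Centre of the floor of the lower frame's socket at x = +70, y = +50 mm, 14 mm up; all four are alike: square steel cups open upwards, 13 mm wide inside, mouth 30 mm above the bench, the uppermost 7 mm flared out to 21 mm wide.
- upper: Upper drying frame, loose, 0.3 to 0.45 kg: red-rimmed mesh tray of the same plan on four corner posts, with a bail handle over it along its x. Mesh upper face 56, tray underside 50, rim top 64, post tops 69 mm above the feet. Origin: centre, at foot level; x along the long side, z up. Half a turn changes nothing. Fully home, its origin lies 14 mm above that of the lower frame, x axes parallel.
- post_foot (a point): Centre of the foot of the upper frame's post at x = +70, y = +50 mm of that frame. All four posts, at x = +-70, y = +-50 mm, are alike: 10 mm square steel, the lowest 2 mm taken in to 7 mm, standing on the bench at first; fully home they stand on the socket floors.
- handle (a point): Centre of the black grip on the upper frame's bail handle, 104 mm above the feet, over the middle of the tray: the grip is a bar 90 mm long (along the frame's x), 14 mm wide and 14 mm high.
- bangle: Silver-coloured bangle lying flat on the upper frame's mesh (0.05 kg): ring 64 mm outside, 56 mm inside, 14 mm high. Origin: centre of its underside. It stays there and rides along; it may slide a little between the rims.
- tin: Round brass-coloured tin, 56 mm across and 22 mm high, filled with small white and gold beads (they are fixed in it), 0.09 kg nominal. Origin: centre of its underside. It starts on the bench.
- wire_tin: Round black tin of the same size holding copper wire coils. Leave it alone. Origin: centre of its underside.
- pliers: Yellow-handled pliers, 165 mm long, 11 mm high, lying on the bench near the robot, jaws towards their own x. Leave alone.
- dropper: Small clear dropper bottle with a black bulb, 33 mm across, 86 mm high, standing between and beyond the frames. Leave alone. Origin: centre of its underside.

How it is judged:
By the outcome, as a careful person would: the job done as asked, in the order asked, and still so for the second after the job is handed in, with the robot touching nothing.
It also fails if it takes over 64 s, if anything falls off the work surface, if the arm or the gripper's body presses on something with over 40 N, if the wrist force passes 120 N, or if a joint passes its speed limit or range.

## Working session

There is one attempt and no reset: what is moved stays moved. The work goes in short steps, Python scripts to look and compute and a tool call to move; the robot and the scene stay as the last step left them, time stands still between calls to the robot, and variables do not carry over. Pictures are saved under pics/ and viewed, at most 10 in all, crops included, and the job is handed in when it is done.

Besides the shell and the picture viewer there is one more tool, called after "Emit:" as name(argument=value, ...) on one line, values as JSON. send_rows: Moves the arm, as the interface text tells. Its arguments: {"type":"object","properties":{"moves":{"type":"array","items":{"type":"object","properties":{"twist":{"type":"array","items":{"type":"number"}},"slide":{"type":"array","items":{"type":"number"}},"fingers":{"type":"number"}}}},"force":{"type":"number"}},"required":["moves"]}

```bash
mkdir -p pics; cat > h.py <<'E'
import numpy as np, cv2
from workcell import arm
def grab(n,f):
    p,d=arm.grab_frame(n); cv2.imwrite(f'pics/{f}.png',p[:,:,::-1]); np.save(f'pics/{f}.npy',d); return p,d
def und(n,uv):
    c=arm.get_calibration(n);K=np.array(c['camera_matrix'],float)
    uv=np.atleast_2d(np.array(uv,float))
    return cv2.undistortPoints(uv[:,None],K,np.array([c['k1'],0,0,0,0.]))[:,0],np.array(c['R']),np.array(c['t'])
def atz(n,uv,z):
    s,R,t=und(n,uv); C=-R.T@t
    d=np.c_[s,np.ones(len(s))]@R
    return C+d*((z-C[2])/d[:,2])[:,None]
def cloud(n,d):
    v,u=np.nonzero(d>0); s,R,t=und(n,np.c_[u,v]); 
    return u,v,(np.c_[s,np.ones(len(s))]*d[v,u][:,None]-t)@R
def proj(n,X):
    c=arm.get_calibration(n);K=np.array(c['camera_matrix'],float)
    P=np.atleast_2d(X)@np.array(c['R']).T+np.array(c['t']);s=P[:,:2]/P[:,2:]
    s=s*(1+c['k1']*(s**2).sum(1))[:,None]
    return s@K[:2,:2].T+K[:2,2]
E
python3 - <<'E'
from h import *
grab('top','t0');grab('scene','s0')
for n in('top','scene'):
    c=arm.get_calibration(n);print(n,c,-np.array(c['R']).T@c['t'])
print(arm.observe(),arm.pinch_z)
E
```

```text
top {'camera_matrix': array([[520.99376122,   0.        , 316.11760227],
       [  0.        , 520.99376122, 244.11363332],
       [  0.        ,   0.        ,   1.        ]]), 'k1': -0.10873954704645683, 'R': array([[ 0.15849557, -0.98734991,  0.00439392],
       [-0.96239506, -0.15548099, -0.22275865],
       [ 0.2206239 ,  0.03107757, -0.97486372]]), 't': array([-0.06722773,  0.57149686,  1.13567447])} [ 0.31010411 -0.0128144   1.23472911]
scene {'camera_matrix': array([[511.43720621,   0.        , 312.8258559 ],
       [  0.        , 511.43720621, 245.37476156],
       [  0.        ,   0.        ,   1.        ]]), 'k1': -0.07092100786826308, 'R': array([[ 0.81381105,  0.58101957, -0.01130676],
       [ 0.39541801, -0.56789464, -0.72190046],
       [-0.42585934,  0.58301967, -0.69190453]]), 't': array([-0.44812401, -0.12750326,  1.20438249])} [ 0.92800289 -0.51421828  0.73620621]
{'time': 0.1, 'joints': array([ 1.20378508e+00,  2.17682062e-01,  1.61480501e+00,  6.95310337e-07,
        1.31130091e+00, -1.12201139e-01]), 'qvel': array([ 8.89841189e-04, -3.17544266e-03, -1.64150736e-03,  5.77079620e-04,
        6.55480667e-04,  9.15361925e-05]), 'effort': array([-6.82055434e-04, -3.98081839e+01, -3.04966664e+01, -1.37552515e-04,
        4.46352497e-03,  1.07292180e-05]), 'ee_pos': array([0.15724786, 0.60412337, 0.23008041]), 'eef_rot': array([ 1.27060674e-01,  9.91894339e-01, -1.06622585e-03, -2.60824083e-04]), 'ft_force': array([ 0.26002161, -0.50121305,  0.78719011]), 'wrist_torque': array([ 0.00578249, -0.03773364,  0.00874672]), 'grasp_force': 0.0, 'opening': 0.08512868872791686} 0.0187
```

View pics/t0.png

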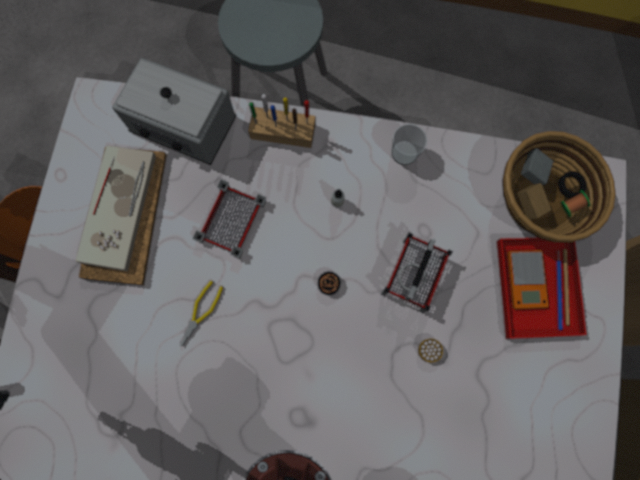

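View pics/s0.png

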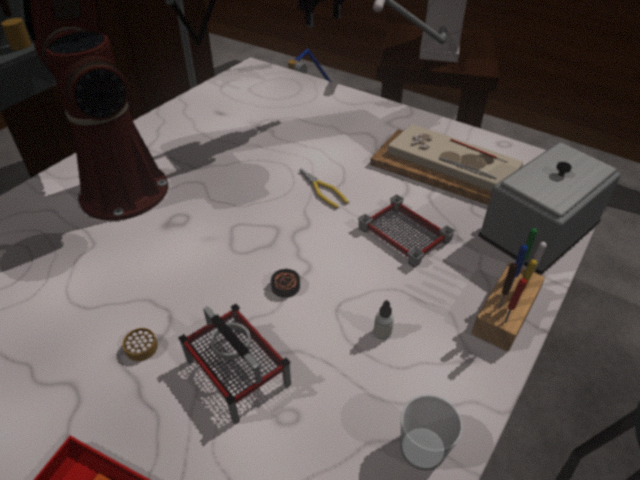

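The top view shows the lower frame at about (230,218), the upper frame at (418,270), the brass tin at (430,350), the wire tin at (329,283) and the dropper at (338,198). In the scene view the lower frame is at (407,230), the upper frame at (235,360) and the brass tin at (140,344).

```bash
python3 - <<'E'
import cv2,numpy as np
t=cv2.imread('pics/t0.png');s=cv2.imread('pics/s0.png')
def c(im,x,y,w,h,k): 
    o=cv2.resize(im[y:y+h,x:x+w],None,fx=k,fy=k,interpolation=cv2.INTER_CUBIC)
    o=np.clip(o*1.6,0,255).astype('uint8')
    for i in range(0,w,10): cv2.line(o,(i*k,0),(i*k,6 if (x+i)%50 else 14),(0,255,0),1)
    for i in range(0,h,10): cv2.line(o,(0,i*k),(6 if (y+i)%50 else 14,i*k),(0,255,0),1)
    return o
a=np.vstack([np.hstack([c(t,190,175,80,85,5)[:300*2],c(t,380,230,80,85,5)])])
cv2.imwrite('pics/c1.png',a)
b=np.hstack([c(s,350,185,110,85,3),c(s,170,300,130,120,3)[:255*2][:, :]][:1])
cv2.imwrite('pics/c2.png',np.vstack([np.hstack([c(s,355,190,100,75,4),c(s,170,300,100,75,4)]),np.hstack([c(s,200,345,100,75,4),c(s,100,300,100,75,4)])]))
E
```

```text
(no output)
```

View pics/c1.png

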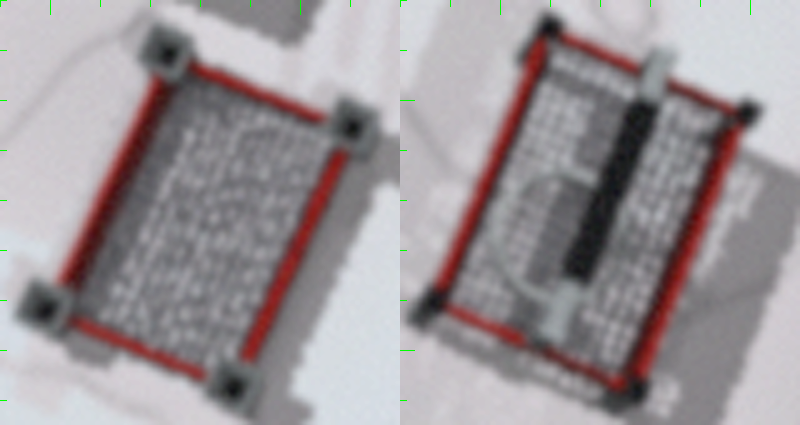

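View pics/c2.png

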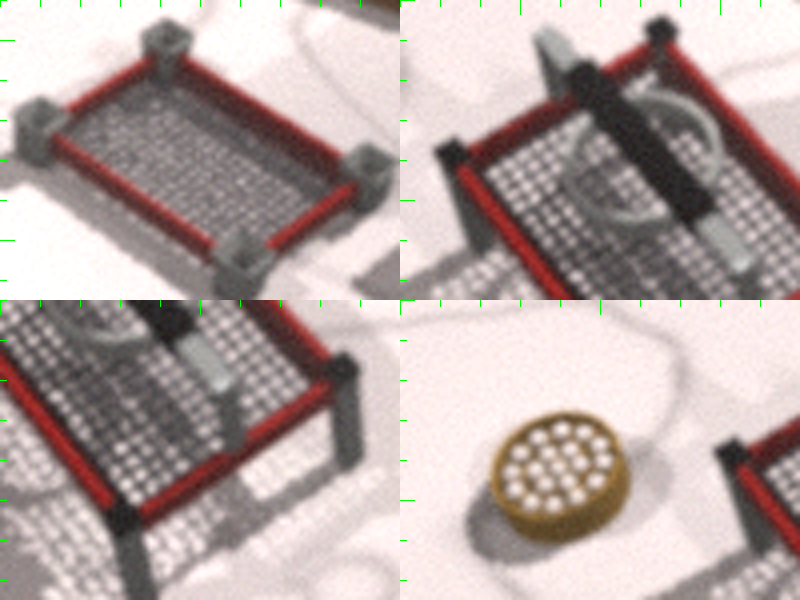

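The crops show the socket mouths, post tops and tin rim clearly, so I'll fit the poses from both cameras.

```bash
cat > fit.py <<'E'
from h import *
from scipy.optimize import least_squares
L=np.array([[70,50],[70,-50],[-70,-50],[-70,50]])/1e3
def fit(obs,z):
    # obs: list of (cam, 4 px pts); orders points by angle about the centroid, long side chosen by best yaw
    Ps=[atz(n,p,z)[:,:2] for n,p in obs]
    out=[]
    for P in Ps+[np.vstack(Ps)]:
        best=None
        for y0 in np.arange(0,np.pi,np.pi/6):
            def r(q):
                c,s=np.cos(q[2]),np.sin(q[2]); M=L@np.array([[c,s],[-s,c]])+q[:2]
                d=np.linalg.norm(P[:,None]-M[None],axis=2); i=d.argmin(1); return (P-M[i]).ravel()
            f=least_squares(r,[*P.mean(0),y0])
            if best is None or f.cost<best.cost: best=f
        out.append((best.x.round(4),(best.fun*1e3).round(1)))
    return out
E
python3 - <<'E'
from fit import *
for o in fit([('top',[(223,185.2),(260,200),(236,252),(198.4,236.6)]),('scene',[(364.6,217.9),(396.1,198.6),(446.6,230.1),(415.1,251.4)])],.03): print('low',*o)
for o in fit([('top',[(409.4,234.6),(449,252),(426,307.6),(386.6,289.2)]),('scene',[(182.6,337.6),(234.6,307.1),(285.1,361.6),(230.6,399.1)])],.069): print('up',*o)
print('tin',atz('scene',[(139.1,340.9)],.022),atz('top',[(430.5,349.5)],.022))
print('wire',atz('scene',[(285,280)],.022),atz('top',[(329,283)],.022),'drop',atz('top',[(338,193)],.08))
# depth checks
for n,f in(('top','t0'),('scene','s0')):
    u,v,X=cloud(n,np.load(f'pics/{f}.npy'))
    for nm,c,z0,z1,r in(('low',None,.024,.034,.12),('tin',None,.016,.03,.05),('handle',None,.095,.125,.1)):
        c=dict(low=(.585,.205),tin=(.386,-.2),handle=(.5,-.2))[nm]
        m=(np.hypot(*(X[:,:2]-c).T)<r)&(X[:,2]>z0)&(X[:,2]<z1)
        if m.sum(): print(n,nm,m.sum(),np.median(X[m],0).round(4),((X[m].min(0)+X[m].max(0))/2).round(4))
E
```

```text
low [ 0.6128  0.2418 -0.2341] [-0.2 -0.4 -0.   0.3  0.4  0.5 -0.3 -0.3]
low [ 0.6135  0.2441 -0.2309] [ 0.5  0.2  0.7 -1.6  0.2 -1.3 -1.4  2.7]
low [0.6131 0.2429 2.9091] [-0.4 -1.7 -0.4 -1.   0.1 -0.6 -0.5 -1.4  0.9  1.2  0.9 -0.6  0.5  0.
 -1.   3.9]
up [ 0.55   -0.2147  2.8707] [-0.1 -0.   0.3  0.4 -0.5  1.2  0.3 -1.6]
up [ 0.5513 -0.2154  2.8794] [-0.5  0.5 -0.1 -0.4  0.  -0.2  0.6  0.1]
up [ 0.5506 -0.215  -0.2665] [-0.7 -0.  -0.6  0.5 -1.2  1.9 -0.1 -1.   0.3 -0.2  0.3 -1.   0.5 -0.2
  1.5 -0.1]
tin [[ 0.3815915  -0.27487995  0.022     ]] [[ 0.38047448 -0.27408623  0.022     ]]
wire [[ 0.50019142 -0.01930054  0.022     ]] [[ 0.49685301 -0.01888837  0.022     ]] drop [[ 0.70013551 -0.00696201  0.08      ]]
top low 252 [0.5662 0.2187 0.0275] [0.6042 0.2422 0.029 ]
top tin 5 [ 0.3825 -0.2492  0.019 ] [ 0.3837 -0.2488  0.0199]
top handle 327 [ 0.5397 -0.2116  0.1096] [ 0.5379 -0.2123  0.1067]
scene low 326 [0.57   0.212  0.0275] [0.6055 0.2424 0.0287]
scene tin 15 [ 0.3838 -0.2488  0.0213] [ 0.3833 -0.2486  0.0207]
scene handle 608 [ 0.5476 -0.2157  0.111 ] [ 0.5387 -0.2127  0.1066]
```

```bash
cat > go.py <<'E'
import sys
from h import *
from scipy.spatial.transform import Rotation as Ro
def state():
    o=arm.observe(); R=Ro.from_quat(o['eef_rot']).as_matrix()
    print('t',round(o['time'],2),'pos',o['ee_pos'].round(4),'psi',round(float(np.arctan2(R[1,1],R[0,1])),3),'tilt',R[:2,2].round(3),'F',o['ft_force'].round(1),'T',o['wrist_torque'].round(2),'open',round(o['opening'],4),'grip',round(o['grasp_force'],1),'q6',o['joints'][5].round(2))
    return o['ee_pos'],R
def go(x,y,z,psi,p=None,R=None):
    if p is None: p,R=state()
    c,s=np.cos(psi),np.sin(psi)
    Rd=np.array([[-s,c,0],[c,s,0],[0,0,-1.]]); Rd[:,0]=np.cross(Rd[:,1],Rd[:,2])
    w=Ro.from_matrix(R.T@Rd).as_rotvec(); d=R.T@(np.array([x,y,z])-p)*100
    print('target',(x,y,z,psi),'slide',d.round(2),'twist',w.round(3))
    return p,R
if __name__=='__main__':
    p,R=state()
    for a in sys.argv[1:]: go(*map(float,a.split(',')),p,R)
E
python3 go.py .43,.18,.25,-.233 .381,-.2745,.12,-.233
```

```text
t 0.1 pos [0.1572 0.6041 0.2301] psi 1.316 tilt [-0.001 -0.002] F [ 0.3 -0.5  0.8] T [ 0.01 -0.04  0.01] open 0.0851 grip 0.0 q6 -0.11
target (0.43, 0.18, 0.25, -0.233) slide [-37.08 -34.17  -1.93] twist [-2.000e-03  1.000e-03  1.549e+00]
target (0.381, -0.2745, 0.12, -0.233) slide [-43.8  -79.36  11.17] twist [-2.000e-03  1.000e-03  1.549e+00]
```

Emit:
send_rows(moves=[{"slide":[-37,-34,-2],"twist":[0,0,1.55],"fingers":8.5},{"slide":[-37,-34,-2],"twist":[0,0,1.55],"fingers":8.5},{"slide":[-37,-34,-2],"twist":[0,0,1.55],"fingers":8.5},{"slide":[-37,-34,-2],"twist":[0,0,1.55],"fingers":8.5},{"slide":[-37,-34,-2],"twist":[0,0,1.55],"fingers":8.5},{"slide":[-37,-34,-2],"twist":[0,0,1.55],"fingers":8.5},{"slide":[-37,-34,-2],"twist":[0,0,1.55],"fingers":8.5},{"slide":[-37,-34,-2],"twist":[0,0,1.55],"fingers":8.5}])

```text
time: 0.9
ee_pos: [0.3745, 0.267, 0.247]
eef_rot: [0.667, 0.745, -0.0, -0.0]
ft_force: [1.6, -0.0, 1.0]
opening: 0.0851
grasp_force: 0.0
```

```bash
python3 go.py .43,.15,.25,-.233 .381,-.2745,.12,-.233
```

```text
t 0.9 pos [0.3745 0.267  0.247 ] psi 0.11 tilt [-0. -0.] F [ 1.6 -0.   1. ] T [ 0.01 -0.02 -0.02] open 0.0851 grip 0.0 q6 0.36
target (0.43, 0.15, 0.25, -0.233) slide [-12.24   4.23  -0.3 ] twist [-0.     0.     0.343]
target (0.381, -0.2745, 0.12, -0.233) slide [-53.9  -5.3  12.7] twist [-0.     0.     0.343]
```

Emit:
send_rows(moves=[{"slide":[-54,-5,8],"twist":[0,0,0.34]},{"slide":[-54,-5,8],"twist":[0,0,0.34]},{"slide":[-54,-5,8],"twist":[0,0,0.34]},{"slide":[-54,-5,8],"twist":[0,0,0.34]},{"slide":[-54,-5,8],"twist":[0,0,0.34]},{"slide":[-54,-5,8],"twist":[0,0,0.34]},{"slide":[-54,-5,8],"twist":[0,0,0.34]},{"slide":[-54,-5,8],"twist":[0,0,0.34]}])

```text
invalid input at $.moves[0]: expected keys twist, slide, fingers
```

```bash
python3 go.py .381,-.2745,.1,-.233
```

```text
t 0.9 pos [0.3745 0.267  0.247 ] psi 0.11 tilt [-0. -0.] F [ 1.6 -0.   1. ] T [ 0.01 -0.02 -0.02] open 0.0851 grip 0.0 q6 0.36
target (0.381, -0.2745, 0.1, -0.233) slide [-53.9  -5.3  14.7] twist [-0.     0.     0.343]
```

Emit:
send_rows(moves=[{"slide":[-54,-5,10],"twist":[0,0,0.34],"fingers":8.5},{"slide":[-54,-5,10],"twist":[0,0,0.34],"fingers":8.5},{"slide":[-54,-5,10],"twist":[0,0,0.34],"fingers":8.5},{"slide":[-54,-5,10],"twist":[0,0,0.34],"fingers":8.5},{"slide":[-54,-5,10],"twist":[0,0,0.34],"fingers":8.5},{"slide":[-54,-5,10],"twist":[0,0,0.34],"fingers":8.5},{"slide":[-54,-5,10],"twist":[0,0,0.34],"fingers":8.5},{"slide":[-54,-5,10],"twist":[0,0,0.34],"fingers":8.5}])

```text
time: 1.7
ee_pos: [0.3828, -0.1262, 0.1743]
eef_rot: [0.782, 0.623, 0.0, 0.0]
ft_force: [1.4, 0.1, -1.2]
opening: 0.0851
grasp_force: 0.0
```

```bash
python3 go.py .381,-.2745,.1,-.233
```

```text
t 1.7 pos [ 0.3828 -0.1262  0.1743] psi -0.224 tilt [0.001 0.   ] F [ 1.4  0.1 -1.2] T [-0.   -0.06 -0.07] open 0.0851 grip 0.0 q6 -0.27
target (0.381, -0.2745, 0.1, -0.233) slide [-14.5    3.12   7.43] twist [ 0.001 -0.     0.009]
```

Emit:
send_rows(moves=[{"slide":[-14.5,3.1,7.4],"twist":[0,0,0.01],"fingers":8.5},{"slide":[-14.5,3.1,7.4],"twist":[0,0,0.01],"fingers":8.5},{"slide":[-14.5,3.1,7.4],"twist":[0,0,0.01],"fingers":8.5},{"slide":[-14.5,3.1,7.4],"twist":[0,0,0.01],"fingers":8.5},{"slide":[-14.5,3.1,7.4],"twist":[0,0,0.01],"fingers":8.5},{"slide":[-14.5,3.1,7.4],"twist":[0,0,0.01],"fingers":8.5}])

```text
time: 2.3
ee_pos: [0.3813, -0.2716, 0.1006]
eef_rot: [0.785, 0.62, 0.0, -0.001]
ft_force: [0.2, 1.1, 0.6]
opening: 0.0852
grasp_force: 0.0
```

```bash
python3 go.py .381,-.2745,.005,-.233
```

```text
t 2.3 pos [ 0.3813 -0.2716  0.1006] psi -0.234 tilt [-0.001  0.001] F [0.2 1.1 0.6] T [0.04 0.02 0.02] open 0.0852 grip 0.0 q6 -0.54
target (0.381, -0.2745, 0.005, -0.233) slide [-0.3   0.05  9.56] twist [-0.001 -0.001 -0.001]
```

Emit:
send_rows(moves=[{"slide":[-0.2,0,4],"twist":[0,0,0],"fingers":8.5},{"slide":[-0.2,0,7],"twist":[0,0,0],"fingers":8.5},{"slide":[-0.2,0,9],"twist":[0,0,0],"fingers":8.5},{"slide":[-0.2,0,9.6],"twist":[0,0,0],"fingers":8.5},{"slide":[-0.2,0,9.6],"twist":[0,0,0],"fingers":8.5},{"slide":[-0.2,0,9.6],"twist":[0,0,0],"fingers":5},{"slide":[-0.2,0,9.6],"twist":[0,0,0],"fingers":5},{"slide":[-0.2,0,9.6],"twist":[0,0,0],"fingers":5}], force=30)

```text
time: 3.1
ee_pos: [0.3822, -0.2754, 0.0066]
eef_rot: [0.785, 0.62, 0.0, 0.001]
ft_force: [0.1, 1.1, 4.9]
opening: 0.0547
grasp_force: 30.9
```

```bash
python3 go.py .381,-.2745,.2,-.233
```

```text
t 3.1 pos [ 0.3822 -0.2754  0.0066] psi -0.234 tilt [ 0.002 -0.002] F [0.1 1.1 4.9] T [0.29 0.11 0.07] open 0.0547 grip 30.9 q6 -0.54
target (0.381, -0.2745, 0.2, -0.233) slide [  0.03  -0.09 -19.34] twist [ 0.002  0.001 -0.001]
```

Emit:
send_rows(moves=[{"slide":[0,0,-2],"twist":[0,0,0],"fingers":5},{"slide":[0,0,-5],"twist":[0,0,0],"fingers":5},{"slide":[0,0,-9],"twist":[0,0,0],"fingers":5},{"slide":[0,0,-13],"twist":[0,0,0],"fingers":5},{"slide":[0,0,-15],"twist":[0,0,0],"fingers":5},{"slide":[0,0,-15],"twist":[0,0,0],"fingers":5}])

```text
time: 3.7
ee_pos: [0.3836, -0.277, 0.1596]
eef_rot: [0.785, 0.62, 0.001, 0.005]
ft_force: [0.2, 0.0, -1.0]
opening: 0.0546
grasp_force: 32.8
```

```bash
python3 go.py .613,.2425,.15,-.233
```

```text
t 3.7 pos [ 0.3836 -0.277   0.1596] psi -0.234 tilt [ 0.008 -0.007] F [ 0.2  0.  -1. ] T [-0.11  0.02 -0.  ] open 0.0546 grip 32.8 q6 -0.54
target (0.613, 0.2425, 0.15, -0.233) slide [55.86 10.26  0.75] twist [ 0.009  0.005 -0.001]
```

Emit:
send_rows(moves=[{"slide":[2,0.4,0],"twist":[0,0,0],"fingers":5},{"slide":[5,1,0],"twist":[0,0,0],"fingers":5},{"slide":[10,1.9,0],"twist":[0,0,0],"fingers":5},{"slide":[15,2.8,0],"twist":[0,0,0],"fingers":5},{"slide":[20,3.7,0],"twist":[0,0,0],"fingers":5},{"slide":[25,4.6,0],"twist":[0,0,0],"fingers":5},{"slide":[30,5.5,0],"twist":[0,0,0],"fingers":5},{"slide":[35,6.4,0],"twist":[0,0,0],"fingers":5}])

```text
time: 4.5
ee_pos: [0.5216, 0.0488, 0.1529]
eef_rot: [0.785, 0.62, -0.001, -0.001]
ft_force: [0.5, -0.1, -1.0]
opening: 0.0543
grasp_force: 32.7
```

```bash
python3 go.py .613,.2425,.15,-.233
```

```text
t 4.5 pos [0.5216 0.0488 0.1529] psi -0.234 tilt [-0.003 -0.   ] F [ 0.5 -0.1 -1. ] T [ 0.02 -0.04  0.06] open 0.0543 grip 32.7 q6 0.19
target (0.613, 0.2425, 0.15, -0.233) slide [20.96  4.4   0.26] twist [-0.002  0.001 -0.001]
```

Emit:
send_rows(moves=[{"slide":[5,1,0],"twist":[0,0,0],"fingers":5},{"slide":[10,2,0],"twist":[0,0,0],"fingers":5},{"slide":[15,2.9,0.5],"twist":[0,0,0],"fingers":5},{"slide":[18.5,3.6,2],"twist":[0,0,0],"fingers":5},{"slide":[20.4,4,4],"twist":[0,0,0],"fingers":5},{"slide":[20.9,4.1,6],"twist":[0,0,0],"fingers":5},{"slide":[20.9,4.1,6.5],"twist":[0,0,0],"fingers":5},{"slide":[20.9,4.1,6.5],"twist":[0,0,0],"fingers":5}])

```text
time: 5.3
ee_pos: [0.6084, 0.2397, 0.0865]
eef_rot: [0.785, 0.62, -0.003, -0.001]
ft_force: [-0.5, -0.5, -1.3]
opening: 0.0548
grasp_force: 32.7
```

```bash
python3 - <<'E'
from go import *
go(.613,.2425,.021,-.233)
p,d=grab('scene','s1')
o=cv2.resize(p[140:270,330:490,::-1],None,fx=5,fy=4.5); cv2.imwrite('pics/c3.png',np.clip(o*1.5,0,255).astype('uint8')[:600])
E
```

```text
t 5.3 pos [0.6084 0.2397 0.0865] psi -0.234 tilt [-0.006 -0.002] F [-0.5 -0.5 -1.3] T [ 0.   -0.03  0.01] open 0.0548 grip 32.7 q6 0.5
target (0.613, 0.2425, 0.021, -0.233) slide [0.4  0.41 6.55] twist [-0.005  0.003 -0.001]
```

View pics/c3.png

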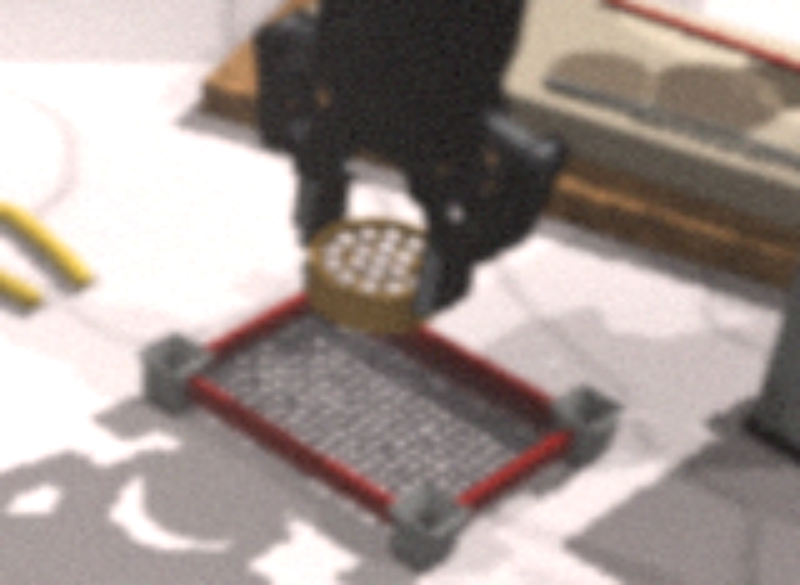

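The tin is held level above the frame at about (365,270) in the crop. The fingers line up with the frame's long axis and clear the rims.

Emit:
send_rows(moves=[{"slide":[0.2,0.3,1.5],"twist":[0,0,0],"fingers":5},{"slide":[0.2,0.3,3],"twist":[0,0,0],"fingers":5},{"slide":[0.2,0.3,4.3],"twist":[0,0,0],"fingers":5},{"slide":[0.2,0.3,5.2],"twist":[0,0,0],"fingers":5},{"slide":[0.2,0.3,5.6],"twist":[0,0,0],"fingers":5},{"slide":[0.2,0.3,5.9],"twist":[0,0,0],"fingers":5},{"slide":[0.2,0.3,6.1],"twist":[0,0,0],"fingers":5},{"slide":[0.2,0.3,6.1],"twist":[0,0,0],"fingers":5}])

```text
time: 6.15
ee_pos: [0.6144, 0.2418, 0.0289]
eef_rot: [0.785, 0.62, 0.0, 0.0]
ft_force: [-0.7, -0.2, -0.4]
opening: 0.0545
grasp_force: 32.7
```

```bash
python3 go.py .613,.2425,.021,-.233
```

```text
t 6.15 pos [0.6144 0.2418 0.0289] psi -0.234 tilt [0. 0.] F [-0.7 -0.2 -0.4] T [-0.01 -0.02  0.01] open 0.0545 grip 32.7 q6 0.5
target (0.613, 0.2425, 0.021, -0.233) slide [ 0.03 -0.15  0.79] twist [ 0.    -0.    -0.001]
```

Emit:
send_rows(moves=[{"slide":[0,-0.1,0.2],"twist":[0,0,0],"fingers":5},{"slide":[0,-0.1,0.35],"twist":[0,0,0],"fingers":5},{"slide":[0,-0.1,0.5],"twist":[0,0,0],"fingers":5},{"slide":[0,-0.1,0.6],"twist":[0,0,0],"fingers":5},{"slide":[0,-0.1,0.7],"twist":[0,0,0],"fingers":5},{"slide":[0,-0.1,0.7],"twist":[0,0,0],"fingers":5}])

```text
time: 6.75
ee_pos: [0.6131, 0.2419, 0.0215]
eef_rot: [0.785, 0.62, -0.0, -0.0]
ft_force: [0.2, 0.4, -0.6]
opening: 0.0547
grasp_force: 32.7
```

```bash
python3 go.py .613,.2425,.021,-.233
```

```text
t 6.75 pos [0.6131 0.2419 0.0215] psi -0.234 tilt [-0. -0.] F [ 0.2  0.4 -0.6] T [-0.02  0.01  0.05] open 0.0547 grip 32.7 q6 0.5
target (0.613, 0.2425, 0.021, -0.233) slide [ 0.05 -0.02  0.05] twist [-0.     0.    -0.001]
```

Emit:
send_rows(moves=[{"slide":[0,0,0.05],"twist":[0,0,0],"fingers":5},{"slide":[0,0,0.1],"twist":[0,0,0],"fingers":5},{"slide":[0,0,0.15],"twist":[0,0,0],"fingers":5},{"slide":[0,0,0.15],"twist":[0,0,0],"fingers":5}])

```text
time: 7.15
ee_pos: [0.6134, 0.242, 0.0208]
eef_rot: [0.785, 0.62, 0.0, 0.0]
ft_force: [-1.6, 0.3, 3.5]
opening: 0.0541
grasp_force: 33.1
```

```bash
python3 go.py .613,.2425,.021,-.233
```

```text
t 7.15 pos [0.6134 0.242  0.0208] psi -0.234 tilt [ 0. -0.] F [-1.6  0.3  3.5] T [-0.12  0.25  0.  ] open 0.0541 grip 33.1 q6 0.5
target (0.613, 0.2425, 0.021, -0.233) slide [ 0.04 -0.05 -0.02] twist [ 0.     0.    -0.001]
```

Emit:
send_rows(moves=[{"slide":[0,0,0],"twist":[0,0,0],"fingers":6.8},{"slide":[0,0,0],"twist":[0,0,0],"fingers":6.8},{"slide":[0,0,0],"twist":[0,0,0],"fingers":6.8},{"slide":[0,0,-0.5],"twist":[0,0,0],"fingers":6.8},{"slide":[0,0,-2],"twist":[0,0,0],"fingers":6.8},{"slide":[0,0,-6],"twist":[0,0,0],"fingers":6.8},{"slide":[0,0,-11],"twist":[0,0,0],"fingers":8.5},{"slide":[0,0,-16],"twist":[0,0,0],"fingers":8.5}])

```text
time: 7.95
ee_pos: [0.6129, 0.2419, 0.1826]
eef_rot: [0.785, 0.62, 0.0, 0.0]
ft_force: [0.1, 0.4, 0.1]
opening: 0.0851
grasp_force: 0.0
```

```bash
python3 go.py .5505,-.215,.2,1.304
```

```text
t 7.95 pos [0.6129 0.2419 0.1826] psi -0.234 tilt [0. 0.] F [0.1 0.4 0.1] T [ 0.05 -0.01  0.  ] open 0.0851 grip 0.0 q6 0.5
target (0.5505, -0.215, 0.2, 1.304) slide [-45.89   4.52  -1.74] twist [ 0.     0.    -1.538]
```

Emit:
send_rows(moves=[{"slide":[-46,4.5,-2],"twist":[0,0,-1.54],"fingers":8.5},{"slide":[-46,4.5,-2],"twist":[0,0,-1.54],"fingers":8.5},{"slide":[-46,4.5,-2],"twist":[0,0,-1.54],"fingers":8.5},{"slide":[-46,4.5,-2],"twist":[0,0,-1.54],"fingers":8.5},{"slide":[-46,4.5,-2],"twist":[0,0,-1.54],"fingers":8.5},{"slide":[-46,4.5,-2],"twist":[0,0,-1.54],"fingers":8.5},{"slide":[-46,4.5,-2],"twist":[0,0,-1.54],"fingers":8.5},{"slide":[-46,4.5,-2],"twist":[0,0,-1.54],"fingers":8.5}])

```text
time: 8.75
ee_pos: [0.5621, -0.1349, 0.1985]
eef_rot: [0.325, 0.946, 0.0, 0.001]
ft_force: [0.6, -0.5, 0.3]
opening: 0.085
grasp_force: 0.0
```

```bash
python3 go.py .5505,-.215,.2,1.304
```

```text
t 8.75 pos [ 0.5621 -0.1349  0.1985] psi 0.908 tilt [ 0.003 -0.001] F [ 0.6 -0.5  0.3] T [-0.02  0.06 -0.04] open 0.085 grip 0.0 q6 -1.26
target (0.5505, -0.215, 0.2, 1.304) slide [-4.01 -7.03 -0.14] twist [ 0.     0.003 -0.396]
```

Emit:
send_rows(moves=[{"slide":[-4,-6.9,3],"twist":[0,0,-0.38],"fingers":8.5},{"slide":[-4,-6.9,3],"twist":[0,0,-0.38],"fingers":8.5},{"slide":[-4,-6.9,3],"twist":[0,0,-0.38],"fingers":8.5},{"slide":[-4,-6.9,3],"twist":[0,0,-0.38],"fingers":8.5},{"slide":[-4,-6.9,3],"twist":[0,0,-0.38],"fingers":8.5},{"slide":[-4,-6.9,3],"twist":[0,0,-0.38],"fingers":8.5}])

```text
time: 9.35
ee_pos: [0.5514, -0.2114, 0.1677]
eef_rot: [0.144, 0.99, -0.0, 0.001]
ft_force: [0.9, 0.8, -0.5]
opening: 0.085
grasp_force: 0.0
```

```bash
python3 - <<'E'
from go import *
go(.5505,-.215,.085,1.304)
p,d=grab('top','t1')
o=cv2.resize(p[175:260,190:270,::-1],None,fx=6,fy=6,interpolation=cv2.INTER_CUBIC); cv2.imwrite('pics/c4.png',np.clip(o*1.5,0,255).astype('uint8'))
E
```

```text
t 9.35 pos [ 0.5514 -0.2114  0.1677] psi 1.282 tilt [ 0.002 -0.001] F [ 0.9  0.8 -0.5] T [ 0.03 -0.03  0.07] open 0.085 grip 0.0 q6 -1.77
target (0.5505, -0.215, 0.085, 1.304) slide [-0.   -0.37  8.27] twist [-0.     0.002 -0.022]
```

View pics/c4.png

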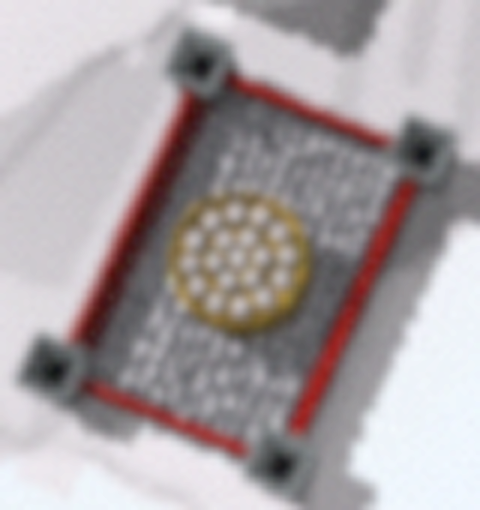

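The tin at (238,262) in the crop lies flat in the middle of the mesh. The sockets are where they were, the first at full-frame pixel (223,185).

Emit:
send_rows(moves=[{"slide":[0,-0.2,1],"twist":[0,0,-0.02],"fingers":8.5},{"slide":[0,-0.2,3],"twist":[0,0,-0.02],"fingers":8.5},{"slide":[0,-0.2,5],"twist":[0,0,-0.02],"fingers":8.5},{"slide":[0,-0.2,7],"twist":[0,0,-0.02],"fingers":8.5},{"slide":[0,-0.2,8],"twist":[0,0,-0.02],"fingers":8.5},{"slide":[0,-0.2,8.2],"twist":[0,0,-0.02],"fingers":8.5},{"slide":[0,-0.2,8.2],"twist":[0,0,-0.02],"fingers":8.5}])

```text
time: 10.1
ee_pos: [0.5503, -0.2137, 0.0844]
eef_rot: [0.134, 0.991, 0.0, -0.0]
ft_force: [0.2, -0.9, 1.3]
opening: 0.0851
grasp_force: 0.0
```

```bash
python3 go.py .5507,-.215,.085,1.3
```

```text
t 10.1 pos [ 0.5503 -0.2137  0.0844] psi 1.302 tilt [-0.  0.] F [ 0.2 -0.9  1.3] T [0.03 0.03 0.05] open 0.0851 grip 0.0 q6 -1.79
target (0.5507, -0.215, 0.085, 1.3) slide [-0.08 -0.11 -0.06] twist [ 0.    -0.     0.002]
```

Emit:
send_rows(moves=[{"slide":[0,-0.1,0],"twist":[0,0,0],"fingers":3},{"slide":[0,-0.1,0],"twist":[0,0,0],"fingers":2},{"slide":[0,-0.1,0],"twist":[0,0,0],"fingers":1},{"slide":[0,-0.1,0],"twist":[0,0,0],"fingers":1},{"slide":[0,-0.1,0],"twist":[0,0,0],"fingers":1},{"slide":[0,-0.1,0],"twist":[0,0,0],"fingers":1},{"slide":[0,-0.1,0],"twist":[0,0,0],"fingers":1}], force=20)

```text
time: 10.8
ee_pos: [0.5503, -0.2147, 0.0849]
eef_rot: [0.134, 0.991, 0.0, 0.0]
ft_force: [0.6, 0.2, 1.4]
opening: 0.0137
grasp_force: 24.4
```

Emit:
send_rows(moves=[{"slide":[0,0,0],"twist":[0,0,0],"fingers":1},{"slide":[0,0,0],"twist":[0,0,0],"fingers":1},{"slide":[0,0,0],"twist":[0,0,0],"fingers":1}], force=80)

```text
time: 11.1
ee_pos: [0.5503, -0.2147, 0.085]
eef_rot: [0.134, 0.991, 0.0, 0.0]
ft_force: [-0.5, 2.4, 3.8]
opening: 0.0127
grasp_force: 78.4
```

```bash
python3 go.py .5507,-.215,.085,1.3
```

```text
t 11.1 pos [ 0.5503 -0.2147  0.085 ] psi 1.302 tilt [0.001 0.   ] F [-0.5  2.4  3.8] T [ 0.36 -0.   -0.02] open 0.0127 grip 78.4 q6 -1.79
target (0.5507, -0.215, 0.085, 1.3) slide [-0.05 -0.01  0.  ] twist [0.    0.001 0.002]
```

Emit:
send_rows(moves=[{"slide":[0,0,-0.3],"twist":[0,0,0],"fingers":1},{"slide":[0,0,-0.8],"twist":[0,0,0],"fingers":1},{"slide":[0,0,-1.6],"twist":[0,0,0],"fingers":1},{"slide":[0,0,-2.8],"twist":[0,0,0],"fingers":1},{"slide":[0,0,-4.2],"twist":[0,0,0],"fingers":1},{"slide":[0,0,-5.8],"twist":[0,0,0],"fingers":1},{"slide":[0,0,-7.4],"twist":[0,0,0],"fingers":1},{"slide":[0,0,-9],"twist":[0,0,0],"fingers":1}])

```text
time: 11.9
ee_pos: [0.5503, -0.215, 0.1767]
eef_rot: [0.134, 0.991, -0.0, 0.001]
ft_force: [-0.1, 0.5, -4.2]
opening: 0.0125
grasp_force: 77.9
```

Emit:
send_rows(moves=[{"slide":[0,0,-1.5],"twist":[0,0,0],"fingers":1},{"slide":[0,0,-2.8],"twist":[0,0,0],"fingers":1},{"slide":[0,0,-3.7],"twist":[0,0,0],"fingers":1},{"slide":[0,0,-4.2],"twist":[0,0,0],"fingers":1},{"slide":[0,0,-4.4],"twist":[0,0,0],"fingers":1},{"slide":[0,0,-4.4],"twist":[0,0,0],"fingers":1}])

```text
time: 12.5
ee_pos: [0.5497, -0.2147, 0.2182]
eef_rot: [0.134, 0.991, 0.0, -0.0]
ft_force: [-0.2, -0.2, -4.1]
opening: 0.0125
grasp_force: 78.0
```

```bash
python3 - <<'E'
from go import *
go(.613,.242,.22,1.337)
p,d=grab('top','t2');p2,d2=grab('scene','s2')
a=cv2.resize(p[210:315,375:475],(400,420),interpolation=cv2.INTER_CUBIC); b=cv2.resize(p2[230:370,160:293],(399,420),interpolation=cv2.INTER_CUBIC)
cv2.imwrite('pics/c5.png',np.clip(np.hstack([a,b])[:,:,::-1]*1.5,0,255).astype('uint8'))
E
```

```text
t 12.5 pos [ 0.5497 -0.2147  0.2182] psi 1.302 tilt [-0.001  0.   ] F [-0.2 -0.2 -4.1] T [ 0.01 -0.05 -0.06] open 0.0125 grip 78.0 q6 -1.79
target (0.613, 0.242, 0.22, 1.337) slide [ 6.03 45.71 -0.17] twist [ 0.    -0.001 -0.035]
```

View pics/c5.png

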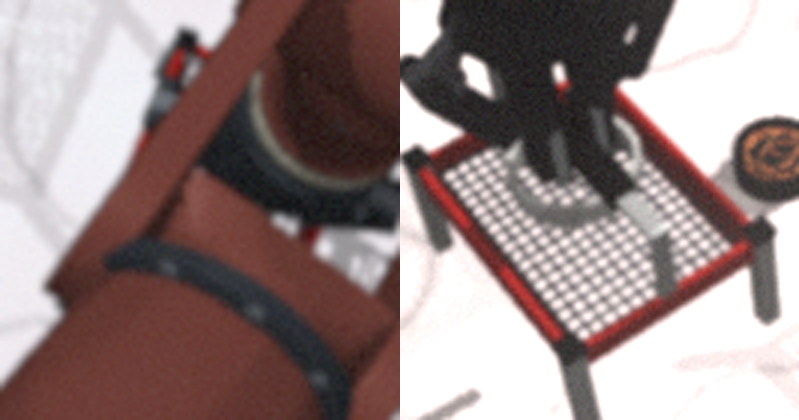

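The frame hangs level with the bangle on its mesh. In the right-hand panel the post tops are at (417,158), (571,347) and (762,230).

```bash
python3 - <<'E'
from fit import *
print(*fit([('scene',[(165.3,282.3),(216.7,345.3),(280.3,306.3)])],.2022)[0])
E
python3 go.py .613,.242,.22,1.337
```

```text
[ 0.5517 -0.2154  2.8758] [ 0.6 -0.1 -0.4  0.1 -0.1 -0.1]
t 12.6 pos [ 0.5494 -0.2146  0.2176] psi 1.302 tilt [-0.002  0.001] F [ 0.2 -0.9 -4.9] T [-0.    0.01 -0.  ] open 0.0126 grip 78.0 q6 -1.79
target (0.613, 0.242, 0.22, 1.337) slide [ 6.   45.71 -0.21] twist [ 0.    -0.002 -0.035]
```

Emit:
send_rows(moves=[{"slide":[0.1,0.5,0],"twist":[0,0,0],"fingers":1},{"slide":[0.2,1.5,0],"twist":[0,0,0],"fingers":1},{"slide":[0.4,3,0],"twist":[0,0,0],"fingers":1},{"slide":[0.6,5,0],"twist":[0,0,0],"fingers":1},{"slide":[1,7.4,0],"twist":[0,0,0],"fingers":1},{"slide":[1.4,10.4,0],"twist":[0,0,0],"fingers":1},{"slide":[1.8,13.4,0],"twist":[0,0,0],"fingers":1},{"slide":[2.2,16.4,0],"twist":[0,0,0],"fingers":1}])

```text
time: 13.4
ee_pos: [0.5721, -0.0483, 0.2186]
eef_rot: [0.134, 0.991, 0.0, -0.0]
ft_force: [0.7, 0.1, -4.6]
opening: 0.0126
grasp_force: 78.1
```

Emit:
send_rows(moves=[{"slide":[0.4,3,0],"twist":[0,0,-0.004],"fingers":1},{"slide":[0.8,6,0],"twist":[0,0,-0.008],"fingers":1},{"slide":[1.2,9,0],"twist":[0,0,-0.013],"fingers":1},{"slide":[1.6,12,0],"twist":[0,0,-0.018],"fingers":1},{"slide":[2,15,0],"twist":[0,0,-0.023],"fingers":1},{"slide":[2.4,18,0],"twist":[0,0,-0.028],"fingers":1},{"slide":[2.8,21,0],"twist":[0,0,-0.032],"fingers":1},{"slide":[3.1,23.8,0],"twist":[0,0,-0.035],"fingers":1}])

```text
time: 14.2
ee_pos: [0.6047, 0.1898, 0.2184]
eef_rot: [0.116, 0.993, 0.0, -0.0]
ft_force: [0.7, -0.1, -4.3]
opening: 0.0121
grasp_force: 78.1
```

```bash
python3 go.py .6127,.2422,.22,1.337
```

```text
t 14.2 pos [0.6047 0.1898 0.2184] psi 1.339 tilt [-0.001  0.001] F [ 0.7 -0.1 -4.3] T [-0.03 -0.03 -0.03] open 0.0121 grip 78.1 q6 -1.15
target (0.6127, 0.2422, 0.22, 1.337) slide [ 0.43  5.29 -0.16] twist [ 0.    -0.001  0.002]
```

Emit:
send_rows(moves=[{"slide":[0.2,2.3,0],"twist":[0,0,0],"fingers":1},{"slide":[0.3,3.8,0],"twist":[0,0,0],"fingers":1},{"slide":[0.4,4.7,0],"twist":[0,0,0],"fingers":1},{"slide":[0.4,5.0,0.3],"twist":[0,0,0],"fingers":1},{"slide":[0.4,5.1,0.8],"twist":[0,0,0],"fingers":1},{"slide":[0.4,5.1,1.6],"twist":[0,0,0],"fingers":1},{"slide":[0.4,5.1,2.6],"twist":[0,0,0],"fingers":1},{"slide":[0.4,5.1,3.6],"twist":[0,0,0],"fingers":1}])

```text
time: 15.0
ee_pos: [0.6132, 0.2364, 0.1812]
eef_rot: [0.117, 0.993, -0.0, -0.0]
ft_force: [0.9, -0.1, -4.7]
opening: 0.0127
grasp_force: 78.2
```

```bash
python3 go.py .6127,.2422,.125,1.337
```

```text
t 15.0 pos [0.6132 0.2364 0.1812] psi 1.336 tilt [-0.001 -0.   ] F [ 0.9 -0.1 -4.7] T [ 0.02  0.   -0.01] open 0.0127 grip 78.2 q6 -1.07
target (0.6127, 0.2422, 0.125, 1.337) slide [0.18 0.56 5.62] twist [-0.001 -0.001 -0.001]
```

Emit:
send_rows(moves=[{"slide":[0.1,0.2,1],"twist":[0,0,0],"fingers":1},{"slide":[0.1,0.4,2],"twist":[0,0,0],"fingers":1},{"slide":[0.1,0.5,3],"twist":[0,0,0],"fingers":1},{"slide":[0.1,0.5,4],"twist":[0,0,0],"fingers":1},{"slide":[0.1,0.5,4.7],"twist":[0,0,0],"fingers":1},{"slide":[0.1,0.5,5.1],"twist":[0,0,0],"fingers":1},{"slide":[0.1,0.5,5.2],"twist":[0,0,0],"fingers":1},{"slide":[0.1,0.5,5.2],"twist":[0,0,0],"fingers":1}])

```text
time: 15.8
ee_pos: [0.6139, 0.2425, 0.1307]
eef_rot: [0.117, 0.993, 0.0, 0.0]
ft_force: [0.0, 0.2, -5.0]
opening: 0.0127
grasp_force: 78.1
```

```bash
python3 - <<'E'
from go import *
go(.6127,.2422,.116,1.337)
p,d=grab('scene','s3')
o=cv2.resize(p[155:275,345:475,::-1],(780,600),interpolation=cv2.INTER_CUBIC); cv2.imwrite('pics/c6.png',np.clip(o*1.5,0,255).astype('uint8'))
for z in(.03,): print(proj('scene',[[.6127+np.cos(-.234)*a-np.sin(-.234)*b,.2422+np.sin(-.234)*a+np.cos(-.234)*b,z] for a,b in((.07,.05),(.07,-.05),(-.07,-.05),(-.07,.05))]).round(1).tolist())
E
```

```text
t 15.8 pos [0.6139 0.2425 0.1307] psi 1.337 tilt [0. 0.] F [ 0.   0.2 -5. ] T [-0.03 -0.02  0.03] open 0.0127 grip 78.1 q6 -1.07
target (0.6127, 0.2422, 0.116, 1.337) slide [ 0.11 -0.06  1.47] twist [0. 0. 0.]
[[446.0, 230.2], [414.2, 252.9], [363.6, 218.1], [395.6, 198.4]]
```

View pics/c6.png

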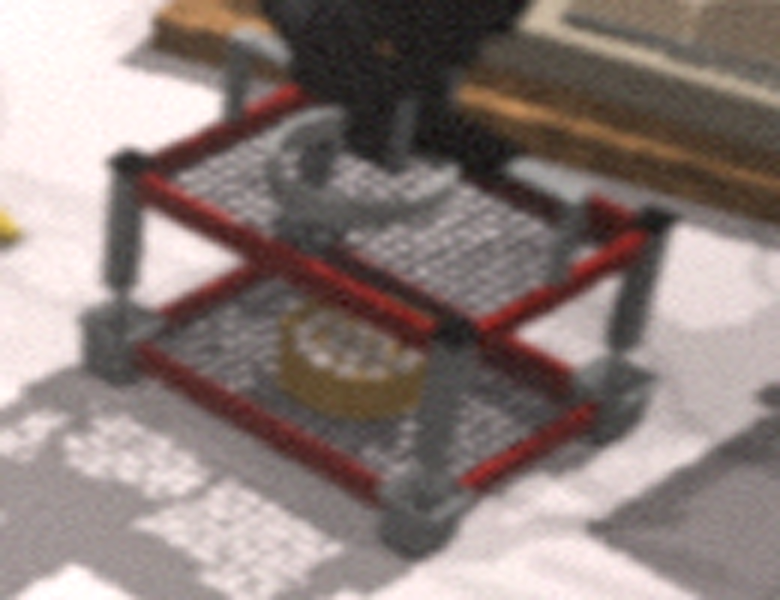

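The feet hang just above the socket mouths; the left foot at (120,295) is over the mouth at (122,325). The tin is centred at (350,360) and the bangle still lies on its mesh.

Emit:
send_rows(moves=[{"slide":[0.1,0,0.3],"twist":[0,0,0],"fingers":1},{"slide":[0.1,0,0.7],"twist":[0,0,0],"fingers":1},{"slide":[0.1,0,1.0],"twist":[0,0,0],"fingers":1},{"slide":[0.1,0,1.3],"twist":[0,0,0],"fingers":1},{"slide":[0.1,0,1.5],"twist":[0,0,0],"fingers":1},{"slide":[0.1,0,1.6],"twist":[0,0,0],"fingers":1},{"slide":[0.1,0,1.7],"twist":[0,0,0],"fingers":1},{"slide":[0.1,0,1.7],"twist":[0,0,0],"fingers":1}])

```text
time: 16.65
ee_pos: [0.6127, 0.2427, 0.1135]
eef_rot: [0.117, 0.993, -0.0, -0.0]
ft_force: [0.3, -0.1, -5.2]
opening: 0.0126
grasp_force: 78.1
```

```bash
python3 go.py .613,.2422,.099,1.337
```

```text
t 16.65 pos [0.6127 0.2427 0.1135] psi 1.337 tilt [-0. -0.] F [ 0.3 -0.1 -5.2] T [ 0.04 -0.01  0.01] open 0.0126 grip 78.1 q6 -1.07
target (0.613, 0.2422, 0.099, 1.337) slide [-0.04 -0.04  1.45] twist [-0. -0.  0.]
```

Emit:
send_rows(moves=[{"slide":[0,0,0.1],"twist":[0,0,0],"fingers":1},{"slide":[0,0,0.2],"twist":[0,0,0],"fingers":1},{"slide":[0,0,0.3],"twist":[0,0,0],"fingers":1},{"slide":[0,0,0.4],"twist":[0,0,0],"fingers":1},{"slide":[0,0,0.5],"twist":[0,0,0],"fingers":1},{"slide":[0,0,0.5],"twist":[0,0,0],"fingers":1}])

```text
time: 17.25
ee_pos: [0.6125, 0.2426, 0.1083]
eef_rot: [0.117, 0.993, -0.0, -0.0]
ft_force: [-0.2, -0.2, -4.3]
opening: 0.0127
grasp_force: 78.1
```

```bash
python3 go.py .613,.2422,.099,1.337
```

```text
t 17.25 pos [0.6125 0.2426 0.1083] psi 1.337 tilt [-0.001 -0.   ] F [-0.2 -0.2 -4.3] T [0.04 0.01 0.02] open 0.0127 grip 78.1 q6 -1.07
target (0.613, 0.2422, 0.099, 1.337) slide [-0.06 -0.03  0.93] twist [-0. -0.  0.]
```

Feet are in the flares with no contact force; continuing.

Emit:
send_rows(moves=[{"slide":[0,0,0.1],"twist":[0,0,0],"fingers":1},{"slide":[0,0,0.2],"twist":[0,0,0],"fingers":1},{"slide":[0,0,0.3],"twist":[0,0,0],"fingers":1},{"slide":[0,0,0.4],"twist":[0,0,0],"fingers":1},{"slide":[0,0,0.4],"twist":[0,0,0],"fingers":1}])

```text
time: 17.75
ee_pos: [0.6127, 0.2427, 0.1044]
eef_rot: [0.117, 0.993, 0.0, -0.0]
ft_force: [-0.0, 0.1, -3.6]
opening: 0.0126
grasp_force: 78.1
```

```bash
python3 go.py .613,.2422,.099,1.337
```

```text
t 17.75 pos [0.6127 0.2427 0.1044] psi 1.337 tilt [-0.  0.] F [-0.   0.1 -3.6] T [ 0.06 -0.08  0.  ] open 0.0126 grip 78.1 q6 -1.07
target (0.613, 0.2422, 0.099, 1.337) slide [-0.04 -0.04  0.54] twist [ 0. -0.  0.]
```

Emit:
send_rows(moves=[{"slide":[0,0,0.1],"twist":[0,0,0],"fingers":1},{"slide":[0,0,0.2],"twist":[0,0,0],"fingers":1},{"slide":[0,0,0.3],"twist":[0,0,0],"fingers":1},{"slide":[0,0,0.4],"twist":[0,0,0],"fingers":1},{"slide":[0,0,0.4],"twist":[0,0,0],"fingers":1}])

```text
time: 18.25
ee_pos: [0.6127, 0.2427, 0.1004]
eef_rot: [0.117, 0.993, 0.0, -0.0]
ft_force: [0.6, 0.8, -4.4]
opening: 0.0119
grasp_force: 78.2
```

```bash
python3 go.py .613,.2422,.099,1.337
```

```text
t 18.25 pos [0.6127 0.2427 0.1004] psi 1.337 tilt [-0.  0.] F [ 0.6  0.8 -4.4] T [ 0.07 -0.05 -0.  ] open 0.0119 grip 78.2 q6 -1.07
target (0.613, 0.2422, 0.099, 1.337) slide [-0.04 -0.04  0.14] twist [ 0. -0. -0.]
```

Emit:
send_rows(moves=[{"slide":[0,0,0.05],"twist":[0,0,0],"fingers":1},{"slide":[0,0,0.1],"twist":[0,0,0],"fingers":1},{"slide":[0,0,0.15],"twist":[0,0,0],"fingers":1},{"slide":[0,0,0.2],"twist":[0,0,0],"fingers":1},{"slide":[0,0,0.2],"twist":[0,0,0],"fingers":1}])

```text
time: 18.75
ee_pos: [0.6128, 0.243, 0.0991]
eef_rot: [0.117, 0.993, 0.0, 0.0]
ft_force: [-0.2, 1.0, -1.4]
opening: 0.0124
grasp_force: 78.5
```

```bash
python3 go.py .613,.2422,.099,1.337
```

```text
t 18.75 pos [0.6128 0.243  0.0991] psi 1.337 tilt [0. 0.] F [-0.2  1.  -1.4] T [ 0.09  0.18 -0.07] open 0.0124 grip 78.5 q6 -1.07
target (0.613, 0.2422, 0.099, 1.337) slide [-0.03 -0.07  0.01] twist [0. 0. 0.]
```

Emit:
send_rows(moves=[{"slide":[0,0,0.05],"twist":[0,0,0],"fingers":1},{"slide":[0,0,0.1],"twist":[0,0,0],"fingers":1},{"slide":[0,0,0.1],"twist":[0,0,0],"fingers":1}])

```text
time: 19.05
ee_pos: [0.6129, 0.243, 0.099]
eef_rot: [0.117, 0.993, 0.0, 0.0]
ft_force: [-3.9, 0.9, 5.4]
opening: 0.0125
grasp_force: 79.5
```

```bash
python3 go.py .613,.2422,.099,1.337
```

```text
t 19.05 pos [0.6129 0.243  0.099 ] psi 1.337 tilt [0. 0.] F [-3.9  0.9  5.4] T [ 0.04  0.68 -0.02] open 0.0125 grip 79.5 q6 -1.07
target (0.613, 0.2422, 0.099, 1.337) slide [-0.03 -0.08 -0.  ] twist [0. 0. 0.]
```

The load stops at the expected height, so it is home; releasing.

Emit:
send_rows(moves=[{"slide":[0,0,-0.1],"twist":[0,0,0],"fingers":1.5},{"slide":[0,0,-0.1],"twist":[0,0,0],"fingers":3},{"slide":[0,0,-0.1],"twist":[0,0,0],"fingers":5},{"slide":[0,0,-0.1],"twist":[0,0,0],"fingers":7},{"slide":[0,0,-0.1],"twist":[0,0,0],"fingers":7},{"slide":[0,0,-0.1],"twist":[0,0,0],"fingers":7},{"slide":[0,0,-1],"twist":[0,0,0],"fingers":7},{"slide":[0,0,-3],"twist":[0,0,0],"fingers":7}])

```text
time: 19.85
ee_pos: [0.611, 0.2422, 0.1258]
eef_rot: [0.117, 0.993, -0.001, -0.002]
ft_force: [0.1, 0.0, -0.5]
opening: 0.0702
grasp_force: 0.0
```

Emit:
send_rows(moves=[{"slide":[0,0,-3],"twist":[0,0,0],"fingers":7},{"slide":[0,0,-7],"twist":[0,0,0],"fingers":7},{"slide":[0,0,-12],"twist":[0,0,0],"fingers":7},{"slide":[0,0,-14],"twist":[0,0,0],"fingers":7},{"slide":[0,0,-14],"twist":[0,0,0],"fingers":7},{"slide":[0,0,-14],"twist":[0,0,0],"fingers":7}])

```text
time: 20.45
ee_pos: [0.6127, 0.2427, 0.2681]
eef_rot: [0.117, 0.993, 0.0, 0.0]
ft_force: [0.6, 0.5, -0.7]
opening: 0.07
grasp_force: 0.0
```

```bash
python3 - <<'E'
from go import *
state()
p,d=grab('scene','s4')
o=cv2.resize(p[155:275,345:475,::-1],(780,600),interpolation=cv2.INTER_CUBIC); cv2.imwrite('pics/c7.png',np.clip(o*1.5,0,255).astype('uint8'))
print(proj('scene',[[.6129+np.cos(-.234)*a-np.sin(-.234)*b,.243+np.sin(-.234)*a+np.cos(-.234)*b,.083] for a,b in((.07,.05),(.07,-.05),(-.07,-.05),(-.07,.05))]).round(1).tolist())
E
```

```text
t 20.45 pos [0.6127 0.2427 0.2681] psi 1.337 tilt [0.001 0.   ] F [ 0.6  0.5 -0.7] T [-0.    0.01 -0.06] open 0.07 grip 0.0 q6 -1.07
[[450.7, 210.2], [418.0, 232.8], [365.4, 198.3], [398.3, 178.8]]
```

View pics/c7.png

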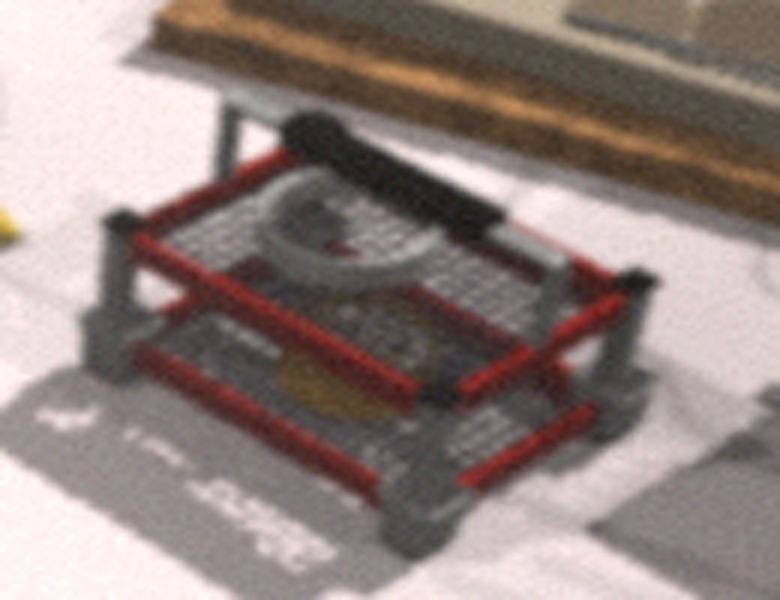

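The posts are down in all four sockets. Their tops at (123,222), (440,390) and (638,280) match the predicted fully-home pixels, and both the bangle and the tin are in place.

```bash
python3 -c "
from workcell import arm
print(arm.finish_job())"
```

```text
the job is handed in; nothing more can be done
None
```

The job is handed in at about 20.5 s: the brass tin is on the lower mesh, the upper frame is fully home in all four sockets as far as the last picture and the stop height show, and the bangle is still lying on its mesh.

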